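# Build up the keyed packing column on the bench foot

## Task

Build up the packing column: take the steel spacer with the notched top from the sloping rack and seat it fully home on the foot bolted to the bench, its wide lug in the wide notch and its narrow lug in the narrow notch, then seat the plain-topped cap on the spacer in the same way. Leave the finished column standing level and free, and leave the loose things round it where they are.

Things in the scene. Friction and masses are not known exactly. Their poses are not given: they have to be found in the camera images.
- foot_top (a point): Centre of the top of the crown on the fixed steel foot, 34 mm above the bench; a seated spacer's underside rests here. Axes: z up, x to the wide notch. A part seated home has its x axis along this x. Its lugs have 2 mm of play all round; the wrong way round, the wide lug does not enter.
- foot: The foot; origin on the bench under its centre. Round dark flange 100 mm wide, 10 high; eight-sided body 60 mm across flats up to 24 mm; on that a dark crown 50 mm (x) by 34 mm (y), 10 high, with two notches through the crown's full height, open above and outwards: 22 mm wide on +x, 14 mm wide on -x; between them a hub 18 mm long in x.
- spacer_mid (a point): Centre of the spacer's eight-sided body, 13 mm above its underside. Axes: z the part's own up, x from its narrow to its wide lug, y across the two side flats, 60 mm apart, which are free to grip in the rack. Seated on the foot, this point is 13 mm above foot_top.
- spacer: The spacer: loose eight-sided steel body, 60 mm across flats, 26 high, 0.24 to 0.46 kg, origin under its centre. On top a dark notched crown just like the foot's (10 mm high, wide notch on +x). Below two lugs, 8 mm tall, from 11 to 25 mm out from the centre: 18 mm wide on +x, 10 mm wide on -x.
- cap_mid (a point): Centre of the cap's eight-sided body, 13 mm above its underside. Axes: z the part's own up, x from its narrow to its wide lug, y across the two side flats, 60 mm apart, which are free to grip in the rack. Seated on the spacer, this point is 36 mm above spacer_mid.
- cap: The cap: loose, the same eight-sided steel body (60 mm across flats, 26 high) and the same two lugs below as the spacer, but a plain top with only a low round disc, 50 mm across and 4 high. 0.23 to 0.43 kg. Origin under the centre of its body.
- rack: Fixed grey rack, 200 mm long (its y), 130 deep (its x), deck sloping 30 degrees, rising in its +x, which points to the robot's left. Two cradles 100 mm apart in its y; spacer in one, cap in the other, tilted with the slope, wide lug uphill, on rails 14 mm above the deck and 48 mm wide, a low stop downhill. They lift out square to the slope. Origin on the bench, mid-rack.
- tape_roll: Loose bystander: roll of black tape, 62 mm across, 18 mm high, origin on the bench under its centre.
- small_bearing: Loose bystander: ball bearing, 47 mm across, 14 mm high, origin on the bench under its centre.
- pinion: Loose bystander: small gear, 42 mm across, 26 mm high, origin on the bench under its centre.

How it is judged:
On the way:
1. the notched spacer sits fully home on the foot, lugs in the matching notches (x of spacer_mid in the frame of foot_top between -0.004 and 0.004 m and y of spacer_mid in the frame of foot_top between -0.004 and 0.004 m and z of spacer_mid in the frame of foot_top between 0.01 and 0.016 m and angle between the x axis of spacer_mid and the x axis of foot_top, either way round below 0.17 rad and angle between spacer_mid's own z axis and vertical below 0.07 rad), for 0.3 s.
At the end, for the whole second after the job is handed in: The spacer is home on the foot and the cap home on the spacer: each within 4 mm of centred on the one below, within 3 mm of its seated height (13 mm above the foot's top; 36 mm above the spacer's centre), key direction within 0.17 rad, level within 0.07 rad, both at rest (under 0.02 m/s) (all of step 1 and x of cap_mid in the frame of spacer_mid between -0.004 and 0.004 m and y of cap_mid in the frame of spacer_mid between -0.004 and 0.004 m and z of cap_mid in the frame of spacer_mid between 0.033 and 0.039 m and angle between the x axis of cap_mid and the x axis of spacer_mid, either way round below 0.17 rad and angle between cap_mid's own z axis and vertical below 0.07 rad and linear speed of each of spacer, cap below 0.02 m/s); the robot touches nothing.
It fails at once if the tape roll is pushed more than 25 mm away (distance of tape_roll from where it was at the start of the episode above 0.025 m).
It fails at once if the small bearing is pushed more than 25 mm away (distance of small_bearing from where it was at the start of the episode above 0.025 m).
It fails at once if the small gear is pushed more than 25 mm away (distance of pinion from where it was at the start of the episode above 0.025 m).
It also fails if it takes over 58 s, if anything falls off the work surface, if the arm or the gripper's body presses on something with over 40 N, if the wrist force passes 120 N, or if a joint passes its speed limit or range.

## Robot

A 6-joint arm with a two-finger parallel gripper is mounted at the origin on a cart in front of the work surface, level with it; the furniture and walls round the work are solid. World frame = base frame: x ahead of the robot, y to its left, z up, the work surface at z = 0. Lengths are in m, angles in rad, forces in N, time in s.
With the tool pointing down it reaches from about 0.3 to 0.775 m from the base axis. Payload 14.6 kg.
Tool frame: the origin (TCP) lies at the very end of the fingers, on their centre line; the grasp point (between the pads) lies 19 mm behind it; z points along the fingers, y is the line along which they close (so a half turn about z gives the same grasp; the last joint's range is limited). The gripper opens to 94 mm and grips with 3 to 60 N. Pads are 16 mm wide; open, the fingers measure 119 mm over their backs; the gripper's body (75 mm by 177 mm) begins 78 mm behind the grasp point.
Start: joints at [1.218, 0.3, 1.521, -0, 1.321, -0.067], TCP at [0.155, 0.528, 0.205] pointing down, gripper open.
Joint ranges: [-3.03, 3.03], [-0.79, 2.21], [0.23, 2.52], [-1.04, 4.18], [0, 3.07], [-2.55, 2.55]. Speed limits (rad/s): [2.22, 2.22, 2.57, 3.14, 3.14, 3.14].

## Interface

Orientations are given as [roll, pitch, yaw] about the fixed x, y, z axes, in that order (R = Rz(yaw) Ry(pitch) Rx(roll)).
In Python, from station import ctrl gives the robot as it stands.
- The arm moves only by the shell command python3 -m pendant 'ROWS' [OPENING] [FORCE]. ROWS is JSON, a list of rows, each a list of 2 entries, a list of its own where there are three numbers: the shift along the world's x, y, z in cm, then the turn about the world's z in rad. A call has 1 to 20 rows; each row shifts and turns the commanded pose from where the row before left it; what a row does not reach is not made up. A row lasts 1/12 s, in which the tool goes at most 41.7 mm and 7.16 degrees, less where a joint would pass 70% of its speed; a pose out of reach is approached as far as the arm can. A call is refused whole if a number of a shift passes 4.17 or a number of a turn 0.125, either way. A call with a gripper value outside its range is refused whole. OPENING is the opening, from 0 (shut) to 1 (fully open), set as the call begins (- or left out, the last holds). The fingers move at their own pace and stop on an object; FORCE is the grip in N (left out, the last holds). Time passes only in rows, so rows that do not move let the fingers close. It gives the time, the measured TCP pose, the force, the opening and the grip force at its end, in the units of the state.
- ctrl.get_obs(): the state, without advancing time (a new reading comes with each control period).
- ctrl.camera(name): name is "scene" or "side" or "wrist"; returns a dict with "color" (420x560x3 uint8, red, green, blue), "intrinsics" (3x3 intrinsics, pixels), "k1" (the pictures are not rectified: a ray, as slopes to the right and down, at radius r is drawn at 1 + k1 r^2 times it, then the intrinsics apply), "camera_from_world" (4x4, takes a point from world to camera coordinates). Camera axes: x right, y down, z forward; pixel columns grow to the right and rows downward; lengths in m; the calibration is good to about 2 mm. A picture is of the moment at which its call begins. There is no depth.
- ctrl.hand_in(): hands the job in; it is judged then, once.
The state is a dict: "time_s": time; "qpos": joint angles; "joint_vel": joint speeds; "tau": joint torques, N m; "ee_pos": TCP position; "eef_rot": TCP orientation; "force": force on the tool from outside, world axes, zero at the start; "moment": the same for the moment, N m; "grip_width": finger opening in m; "grip_force": force on a finger pad.
Only numpy, scipy, OpenCV 4.12 (cv2) and the standard library are available. Lean on these libraries where they do the work, as an engineer would, in place of code of your own. Each camera call takes 0.05 s, during which the arm holds its last target. There are 200 camera calls.

## Working session

There is one attempt and no reset: what is moved stays moved. The work goes in short steps, Python scripts to look and compute and a shell command to move; the robot and the scene stay as the last step left them, time stands still between calls to the robot, and variables do not carry over. Pictures are saved under pics/ and viewed, at most 10 in all, crops included, and the job is handed in when it is done.

```bash
mkdir -p pics
cat > h.py <<'E'
import numpy as np, cv2, pickle
from station import ctrl
def snap(n,f):
    d=ctrl.camera(n); pickle.dump(d,open(f'pics/{f}.pkl','wb'))
    cv2.imwrite(f'pics/{f}.png',d['color'][:,:,::-1]); return d
def load(f): return pickle.load(open(f'pics/{f}.pkl','rb'))
def ray(d,uv):
    K=np.array(d['intrinsics']);k=d['k1'];T=np.array(d['camera_from_world'])
    p=cv2.undistortPoints(np.array([[uv]],float),K,np.array([k,0,0,0.]))[0,0]
    R=T[:3,:3];return -R.T@T[:3,3],R.T@np.array([p[0],p[1],1])
def plane(d,uv,z):
    o,v=ray(d,uv);return o+v*(z-o[2])/v[2]
def proj(d,P):
    T=np.array(d['camera_from_world'])
    r,_=cv2.projectPoints(np.array(P,float).reshape(-1,3),cv2.Rodrigues(T[:3,:3])[0],T[:3,3],np.array(d['intrinsics']),np.array([d['k1'],0,0,0.]));return r[:,0]
def tri(ds,uvs):
    A=0;b=0
    for d,uv in zip(ds,uvs):
        o,v=ray(d,uv);v=v/np.linalg.norm(v);M=np.eye(3)-np.outer(v,v);A=A+M;b=b+M@o
    return np.linalg.solve(A,b)
E
python3 - <<'E'
from h import *
for n in ['scene','side','wrist']:
    d=snap(n,n+'0');T=np.array(d['camera_from_world']);print(n,-T[:3,:3].T@T[:3,3],T[2,:3],d['k1'],d['intrinsics'][0])
a=cv2.imread('pics/scene0.png');b=cv2.imread('pics/side0.png')
print(ctrl.get_obs())
E
```

```text
scene [-0.03927746 -0.52223998  0.58041215] [ 0.59524142  0.61274116 -0.51984221] 0.005747083611825685 [473.34695059   0.         280.69078214]
side [ 0.1749078  -0.65764109  0.45204887] [ 0.38539603  0.81725283 -0.42844803] -0.04711926825585882 [390.01146833   0.         279.03278596]
wrist [0.07572698 0.55106766 0.38263193] [ 0.26925354 -0.07977026 -0.95975999] -0.05959770658329982 [298.85569048   0.         276.94763227]
{'time_s': 0.15, 'qpos': array([ 1.21838236e+00,  3.00313435e-01,  1.52136025e+00,  1.98521556e-05,
        1.32071532e+00, -6.66201574e-02]), 'joint_vel': array([ 0.000146  , -0.00060913, -0.00356451,  0.00017449, -0.00090274,
        0.0009534 ]), 'tau': array([ 2.15761582e-03, -5.31958258e+01, -3.52821493e+01,  7.08162971e-02,
        2.37657147e-02, -7.86721694e-05]), 'ee_pos': array([0.15500463, 0.52752714, 0.20506625]), 'eef_rot': array([-3.14079935e+00, -7.22020779e-05,  2.85579390e+00]), 'force': array([-0.30653775,  1.14180195, -0.28493041]), 'moment': array([ 0.04949866, -0.00229261,  0.0308791 ]), 'grip_force': 0.0, 'grip_width': 0.09383087164578889}
```

View pics/scene0.png

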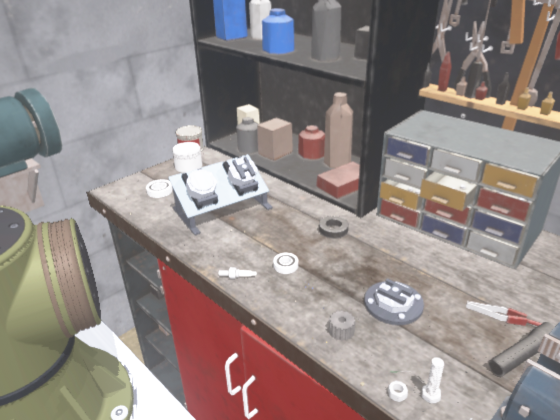

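View pics/side0.png

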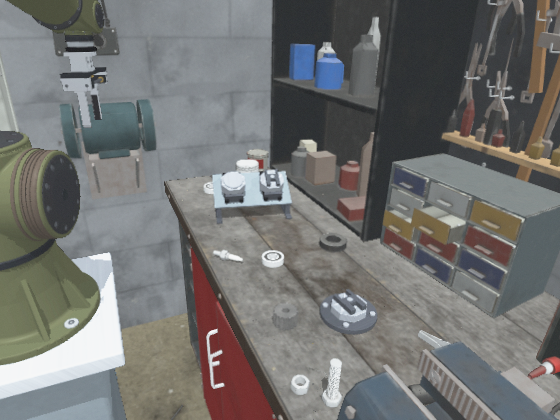

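View pics/wrist0.png

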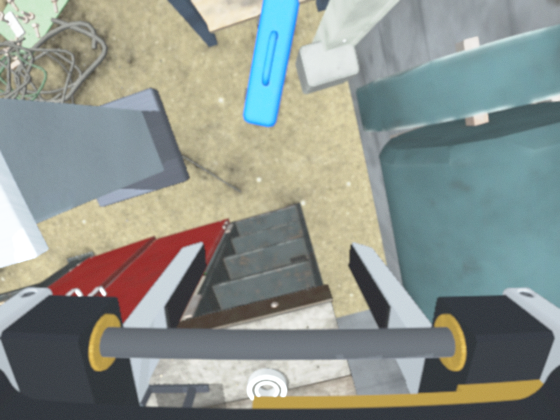

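The scene view shows the cap at about (202,188), the spacer at (243,174) and the foot at (393,300). In the side view they're at (233,183), (271,183) and (348,310). The wrist view doesn't reach the rack yet.

Run:
```python
from h import *
s=load('scene0');t=load('side0')
for n,a,b in [('cap',(202,184),(233,180)),('spacer',(243,170),(272,180)),('foot',(394,297),(348,306)),('tape',(334,227),(333,241)),('bearing',(286,263),(273,259)),('pinion',(342,325),(286,316))]:
    print(n,tri([s,t],[a,b]).round(4))
a=cv2.resize(cv2.imread('pics/scene0.png')[145:240,160:280],(800,600),interpolation=cv2.INTER_CUBIC)[:, :]
b=cv2.resize(cv2.imread('pics/scene0.png')[270:330,355:435],None,fx=6,fy=6,interpolation=cv2.INTER_CUBIC)
c=cv2.resize(cv2.imread('pics/scene0.png')[150:230,165:275],None,fx=5,fy=5,interpolation=cv2.INTER_CUBIC)
d=cv2.resize(cv2.imread('pics/side0.png')[280:340,310:386],None,fx=3,fy=3,interpolation=cv2.INTER_CUBIC)
o=np.zeros((600,800,3),np.uint8)
c=cv2.resize(c,(440,320));o[:320,:440]=c
b=cv2.resize(b,(360,270));o[:270,440:]=b
e=cv2.resize(cv2.imread('pics/side0.png')[160:230,205:301],(384,280),interpolation=cv2.INTER_CUBIC);o[320:,:384]=e
d=cv2.resize(cv2.imread('pics/side0.png')[280:340,310:390],(360,270),interpolation=cv2.INTER_CUBIC);o[320:590,440:]=d
cv2.imwrite('pics/crop1.png',o)
```

```text
cap [0.4591 0.2277 0.0949]
spacer [0.5651 0.2188 0.0867]
foot [ 0.5188 -0.2197  0.0139]
tape [ 0.6222 -0.0029  0.0067]
bearing [ 0.4698 -0.0079 -0.0007]
pinion [ 0.4129 -0.1914  0.0056]
```

View pics/crop1.png

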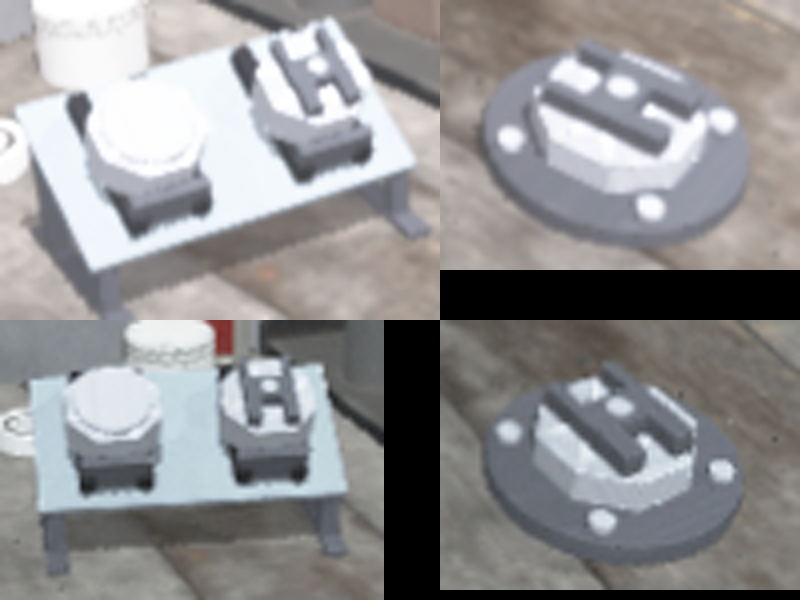

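```bash
python3 -m pendant '[[[2.6,-2.1,0.4],-0.1],[[2.6,-2.1,0.4],-0.1],[[2.6,-2.1,0.4],-0.1],[[2.6,-2.1,0.4],-0.1],[[2.6,-2.1,0.4],-0.1],[[2.6,-2.1,0.4],-0.1],[[2.6,-2.1,0.4],-0.1],[[2.6,-2.1,0.4],-0.1],[[2.6,-2.1,0.4],-0.1],[[2.6,-2.1,0.4],-0.1],[[2.6,-2.1,0.4],-0.1],[[2.6,-2.1,0.4],-0.1],[[2.6,-2.1,0.4],-0.1],[[2.0,-2.1,0.4],-0.07],[[0,0,0],0],[[0,0,0],0]]' 1
python3 - <<'E'
from h import *
d=snap('wrist','w1');print(ctrl.get_obs()['ee_pos'],ctrl.get_obs()['eef_rot'])
print(proj(d,[[.459,.228,.095],[.565,.219,.095],ctrl.get_obs()['ee_pos']]))
E
```

```text
time_s: 1.48
ee_pos: [0.5136, 0.2327, 0.261]
eef_rot: [-3.141, 0.0, 1.484]
force: [-0.2, 0.4, 0.0]
grip_width: 0.094
grip_force: 0.0
[0.51291797 0.23355114 0.26097701] [-3.14070220e+00  1.94633164e-04  1.48587450e+00]
[[232.17872983 204.96901193]
 [321.46635255 204.83068984]
 [276.59499498 255.88808915]]
```

View pics/w1.png

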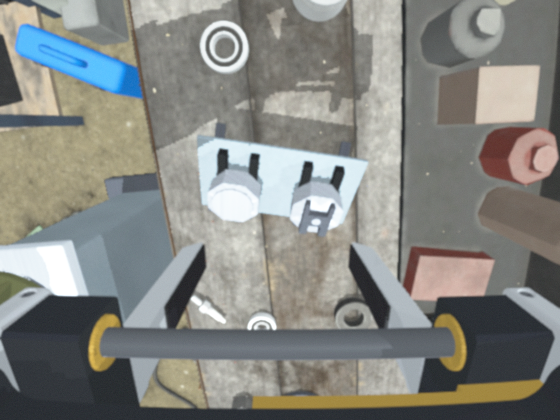

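The wrist view shows the cap disc at about (235,198), the spacer hub near (318,214) and the deck's uphill edge running from (202,138) to (367,158).

Run:
```python
from h import *
im=cv2.imread('pics/w1.png');d=load('w1')
a=cv2.resize(im[130:240,190:370],(800,489),interpolation=cv2.INTER_CUBIC);cv2.imwrite('pics/w1c.png',a)
hsv=cv2.cvtColor(im,cv2.COLOR_BGR2HSV);print(hsv[145,280],hsv[197,235],hsv[213,318])
m=cv2.inRange(hsv,(90,15,150),(115,70,255));m[:125]=0;m[240:]=0;m[:,:190]=0;m[:,375:]=0
top=[(u,np.where(m[:,u])[0].min()) for u in range(210,360,3) if m[:,u].any()]
top=np.array(top,float);
P=np.array([plane(d,p,.10) for p in top])
c=np.polyfit(P[:,0],P[:,1],1);r=P[:,1]-np.polyval(c,P[:,0]);k=abs(r)<.002;c=np.polyfit(P[k,0],P[k,1],1)
print('edge slope',np.degrees(np.arctan(c[0])),k.sum(),len(k))
```

```text
[ 25  12 131] [100   6 253] [111  32 104]
edge slope -13.288279702209616 50 50
```

View pics/w1c.png

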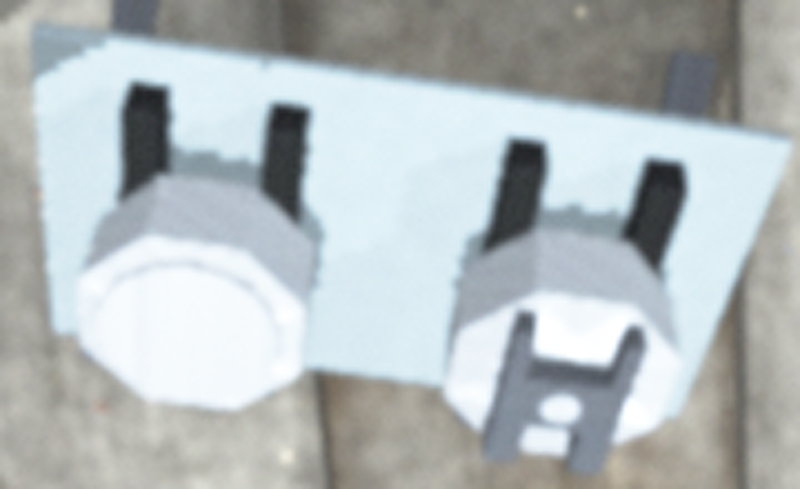

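Run:
```python
from h import *
ds=[load('w1'),load('scene0'),load('side0')]
R={}
for n,uv in [('cap',[(230.8,205),(201.8,179.5),(233.5,178)]),('sp',[(315.6,221.4),(244.2,166.2),(273,176.2)])]:
    for sel in ([0,1,2],[0,1],[0,2]):
        p=tri([ds[i] for i in sel],[uv[i] for i in sel]);print(n,sel,p.round(4),[(proj(d,p)[0]-u).round(1) for d,u in zip(ds,uv)])
    R[n]=tri(ds,uv)
for yaw in (1.339,1.40):
    x=np.array([np.cos(yaw),np.sin(yaw),0]);nrm=-x*.5+np.array([0,0,.866])
    print(yaw,'cap_mid',R['cap']-.017*nrm,'sp_mid',R['sp']-.023*nrm)
# crown yaw in wrist: bars of spacer: edges
d=ds[0]
for a,b in [((522,318),(495,455)),((638,335),(585,468))]:
    A,B=[np.array([190+q[0]/4.444,130+q[1]/4.444]) for q in (a,b)]
    A=plane(d,A,.12);B=plane(d,B,.10);v=A-B;print('bar yaw',np.arctan2(v[1],v[0]),np.hypot(*v[:2]))
# rack corners of uphill edge width check
for z in (.08,.09,.1,.11):
    a=plane(d,(190+35/4.444,130+25/4.444),z);b=plane(d,(190+792/4.444,130+138/4.444),z);print(z,np.linalg.norm(a-b),(a+b)[:2]/2,np.arctan2(*(b-a)[[1,0]]))
```

```text
cap [0, 1, 2] [0.4603 0.2294 0.102 ] [array([1.5, 0.3]), array([ 0.4, -0.7]), array([-1.2,  0.5])]
cap [0, 1] [0.4587 0.2294 0.1008] [array([0.2, 0.1]), array([-0.2,  0. ]), array([-1.8,  1. ])]
cap [0, 2] [0.4611 0.2295 0.1033] [array([1.9, 0.4]), array([ 0.6, -1.4]), array([-0.9, -0.1])]
sp [0, 1, 2] [0.5574 0.202  0.1046] [array([1.2, 0. ]), array([ 0.7, -0.1]), array([-1.1,  0.1])]
sp [0, 1] [0.5558 0.2023 0.105 ] [array([-0.1, -0.1]), array([ 0.1, -0. ]), array([-1.8, -0. ])]
sp [0, 2] [0.5579 0.2012 0.1045] [array([1.7, 0.5]), array([ 1.2, -0. ]), array([-0.8,  0.2])]
1.339 cap_mid [0.46228207 0.23767428 0.08723813] sp_mid [0.56000003 0.21314881 0.08466318]
1.4 cap_mid [0.46177412 0.23777793 0.08723813] sp_mid [0.5593128  0.21328905 0.08466318]
bar yaw 1.3894686983248037 0.04362223741425099
bar yaw 1.2874848268589636 0.0437137791638408
0.08 0.20431930918223315 [0.52612251 0.28779995] -0.23191551449951642
0.09 0.1986225860857312 [0.5259607  0.28855336] -0.23191551449951633
0.1 0.1929258629892291 [0.52579889 0.28930678] -0.23191551449951645
0.11 0.1872291398927272 [0.52563708 0.29006019] -0.23191551449951628
```

```bash
python3 -m pendant '[[[2.3,-1.0,-1.5],-0.075],[[2.35,-1.05,-1.5],-0.075],[[0,0,-3],0],[[0,0,-3],0],[[0,0,-3],0],[[0,0,-3],0],[[0,0,-2],0],[[0,0,-1.3],0],[[0,0,-1],0],[[0,0,0],0],[[0,0,0],0]]' 1
python3 - <<'E'
from h import *
d=snap('wrist','w2');o=ctrl.get_obs();print(o['ee_pos'],o['eef_rot'],o['force'])
E
```

```text
time_s: 2.45
ee_pos: [0.5593, 0.2138, 0.0687]
eef_rot: [-3.141, 0.0, 1.337]
force: [0.1, -0.1, -0.2]
grip_width: 0.0944
grip_force: 0.0
[0.55970624 0.21376226 0.06943596] [ 3.14058434e+00 -6.12833821e-04  1.33673515e+00] [ 5.91432999e-01 -4.86038005e-04 -1.67007973e-01]
```

View pics/w2.png

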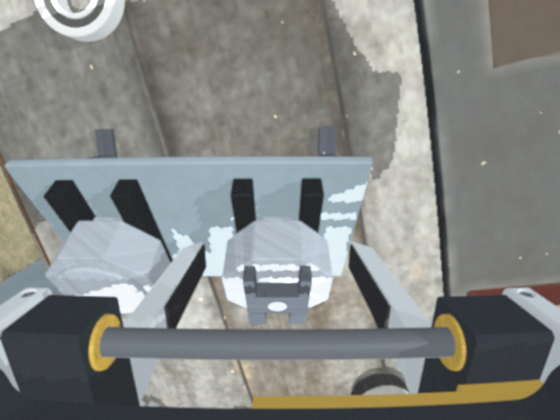

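The spacer sits centred and square between the open fingers (hub at about (278,306)). I'll grip it and lift square to the slope.

```bash
python3 -m pendant '[[[0,0,0],0],[[0,0,0],0],[[0,0,0],0],[[0,0,0],0],[[0,0,0],0],[[0,0,0],0],[[0,0,0],0],[[0,0,0],0]]' 0 30
python3 -m pendant '[[[-0.12,-0.49,0.87],0],[[-0.12,-0.49,0.87],0],[[-0.12,-0.49,0.87],0],[[-0.23,-0.97,1.73],0],[[-0.23,-0.97,1.73],0],[[-0.23,-0.97,1.73],0],[[0,0,0],0]]'
```

```text
time_s: 3.17
ee_pos: [0.5596, 0.2132, 0.0686]
eef_rot: [3.141, -0.0, 1.336]
force: [-0.3, -0.1, 1.8]
grip_width: 0.06
grip_force: 30.0
time_s: 3.75
ee_pos: [0.5501, 0.1681, 0.1501]
eef_rot: [3.137, -0.002, 1.334]
force: [0.4, 0.7, -1.8]
grip_width: 0.0596
grip_force: 30.0
```

```bash
python3 -m pendant '[[[-0.2,-2.1,0],0],[[-0.3,-2.1,0],0],[[-0.3,-2.1,-1],0],[[-0.2,-2,-2],0],[[0,0,-3],0],[[0,0,-3],0],[[0,0,-2],0],[[0,0,-1.2],0],[[0,0,0],0],[[0,0,0],0]]'
python3 - <<'E'
from h import *
d=snap('side','s2')
p=proj(d,[.54,.085,.03])[0].astype(int);print(p)
u,v=p;b=cv2.imread('pics/side0.png')
im=cv2.imread('pics/s2.png')[v-50:v+40,u-60:u+60];cv2.imwrite('pics/s2c.png',cv2.resize(im,(800,600),interpolation=cv2.INTER_CUBIC))
E
python3 -m pendant '[[[0,0,-0.3],0],[[0,0,-0.3],0],[[0,0,-0.2],0]]'
python3 -m pendant '[[[0,0,-0.2],0],[[0,0,-0.2],0]]'
python3 -m pendant '[[[0,0,-0.2],0],[[0,0,-0.1],0],[[0,0,0],0]]'
```

```text
time_s: 4.58
ee_pos: [0.5391, 0.0865, 0.0245]
eef_rot: [-3.141, 0.0, 1.336]
force: [0.5, -0.7, -3.0]
grip_width: 0.0599
grip_force: 30.0
[284 222]
time_s: 4.88
ee_pos: [0.5394, 0.0865, 0.0169]
eef_rot: [3.141, -0.0, 1.336]
force: [-0.6, 0.2, -3.0]
grip_width: 0.0594
grip_force: 30.0
time_s: 5.05
ee_pos: [0.5391, 0.0864, 0.0125]
eef_rot: [3.141, -0.0, 1.336]
force: [-0.2, -0.5, -2.5]
grip_width: 0.0597
grip_force: 30.0
time_s: 5.3
ee_pos: [0.5394, 0.0865, 0.0107]
eef_rot: [3.141, -0.0, 1.336]
force: [-6.7, 0.6, 15.5]
grip_width: 0.0597
grip_force: 30.0
```

View pics/s2c.png

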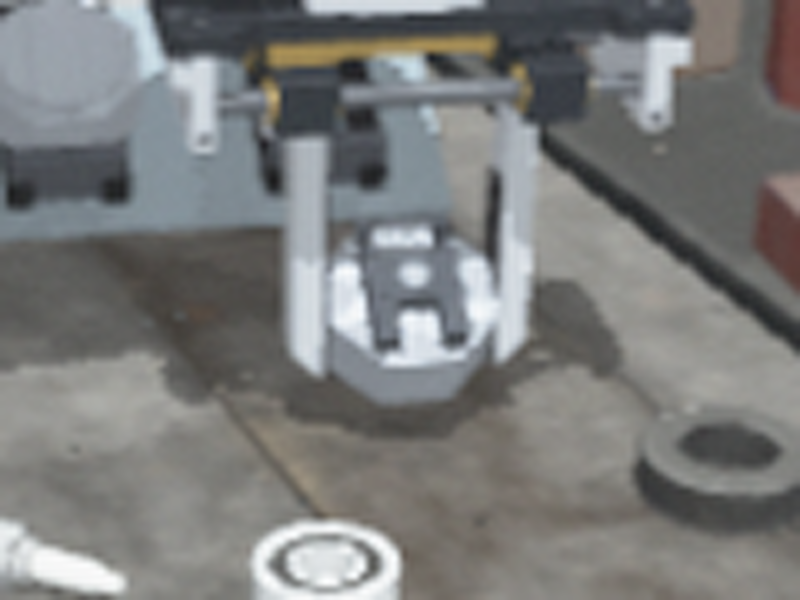

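The spacer is held tilted and just clear of the bench, and nothing is nearby. It has now made contact, so I'll pivot it level with a lighter grip.

```bash
python3 -m pendant '[[[0,0,0],0],[[0,0,-0.2],0],[[0,0,-0.1],0],[[0,0,-0.1],0]]' 0 10
python3 -m pendant '[[[0,0,-0.1],0],[[0,0,-0.1],0],[[0,0,0],0]]'
```

```text
time_s: 5.63
ee_pos: [0.5405, 0.087, 0.007]
eef_rot: [3.138, -0.002, 1.336]
force: [-0.7, 4.8, 11.6]
grip_width: 0.0602
grip_force: 10.0
time_s: 5.88
ee_pos: [0.5404, 0.0871, 0.0049]
eef_rot: [3.138, -0.002, 1.336]
force: [-1.2, 4.4, 10.0]
grip_width: 0.0598
grip_force: 10.0
```

```bash
python3 -m pendant '[[[0,0,-0.1],0],[[0,0,0],0]]'
python3 -m pendant '[[[0,0,-0.05],0],[[0,0,-0.05],0],[[0,0,0],0]]'
```

```text
time_s: 6.05
ee_pos: [0.5405, 0.0871, 0.004]
eef_rot: [3.138, -0.002, 1.336]
force: [-0.7, 4.4, 9.9]
grip_width: 0.0604
grip_force: 10.0
time_s: 6.3
ee_pos: [0.5405, 0.0871, 0.003]
eef_rot: [3.138, -0.002, 1.336]
force: [-0.7, 3.8, 10.3]
grip_width: 0.0599
grip_force: 10.0
```

```bash
python3 -m pendant '[[[0,0,0],0],[[0,0,0],0],[[0,0,0],0],[[0,0,0],0],[[0,0,0],0],[[0,0,1],0],[[0,0,2],0],[[0,0,3],0],[[0,0,4],0],[[0,0,4],0],[[0,0,3],0],[[0,0,0],0],[[0,0,0],0]]' 1
python3 - <<'E'
from h import *
d=snap('wrist','w3');o=ctrl.get_obs();print(o['ee_pos'],o['eef_rot'],o['force'])
p=proj(d,[.5405,.087,.044])[0].astype(int);print(p)
u,v=p;cv2.imwrite('pics/w3c.png',cv2.resize(cv2.imread('pics/w3.png')[max(v-60,0):v+60,u-80:u+80],(800,600),interpolation=cv2.INTER_CUBIC))
E
```

```text
time_s: 7.38
ee_pos: [0.5396, 0.0864, 0.1735]
eef_rot: [3.138, -0.001, 1.336]
force: [0.5, 1.0, 0.2]
grip_width: 0.0937
grip_force: 0.0
[0.53889356 0.08634448 0.17169971] [ 3.14109217e+00 -1.55861361e-04  1.33575237e+00] [ 0.17721318 -0.1532267   0.13602195]
[277 204]
```

View pics/w3c.png

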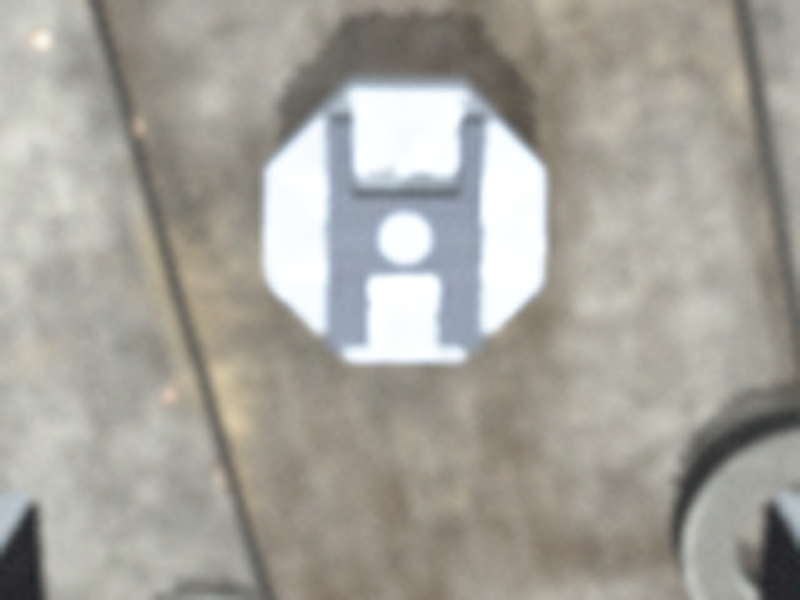

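The spacer stands level on the bench with its crown hub at (278,192) and aligned with the tool. Next I'll locate the foot.

Run:
```python
from h import *
w=load('w3');s=load('scene0');t=load('side0')
print('spacer hub',plane(w,(278,191.8),.044), 'wide dir', (plane(w,(197+408/5,144+180/5),.044)-plane(w,(197+403/5,144+275/5),.044)))
print('foot',tri([s,t],[(395.4,289.6),(350,299.6)]),plane(s,(395.4,289.6),.034),plane(t,(350,299.6),.034))
for d,o,f,a,b in [(s,(355,270),(440,0),(545,90),(662,140)),(s,(355,270),(440,0),(585,46),(695,98)),(t,(310,280),(440,320),(555,392),(635,465)),(t,(310,280),(440,320),(612,370),(685,445))]:
    A,B=[np.array([o[i]+(q[i]-f[i])/4.5 for i in (0,1)]) for q in (a,b)]
    A=plane(d,A,.034);B=plane(d,B,.034);v=A-B;print(np.arctan2(v[1],v[0]),np.hypot(*v[:2]))
```

```text
spacer hub [0.54392695 0.10052018 0.044     ] wide dir [0.00572183 0.01951591 0.        ]
foot [ 0.52270005 -0.21839381  0.0264585 ] [ 0.51433307 -0.22287302  0.034     ] [ 0.51717439 -0.22564629  0.034     ]
1.7184884016526523 0.04656014230179284
1.6432839883268273 0.04613041186034476
1.6558376794955088 0.04826854609443915
1.5611126175232741 0.04911257761926353
```

```bash
python3 -m pendant '[[[-0.2,-3.6,0],0.033],[[-0.2,-3.6,0],0.033],[[-0.3,-3.6,0],0.033],[[-0.3,-3.6,0],0.033],[[-0.3,-3.6,0],0.033],[[-0.3,-3.6,0],0.033],[[-0.2,-3.6,-0.3],0.033],[[-0.2,-3.6,-0.3],0.033],[[-0.2,-3.7,-0.4],0.03],[[0,0,0],0],[[0,0,0],0]]'
python3 - <<'E'
from h import *
d=snap('wrist','w4');o=ctrl.get_obs();print(o['ee_pos'],o['eef_rot'],o['force'])
p=proj(d,[.516,-.224,.034])[0].astype(int);print(p)
cv2.imwrite('pics/w4c.png',cv2.resize(cv2.imread('pics/w4.png')[144:264,197:357],(800,600),interpolation=cv2.INTER_CUBIC))
E
```

```text
time_s: 8.35
ee_pos: [0.5159, -0.2397, 0.1594]
eef_rot: [-3.139, -0.002, 1.627]
force: [-0.5, 0.2, 0.8]
grip_width: 0.0941
grip_force: 0.0
[ 0.51634782 -0.23856156  0.1599263 ] [-3.13925304e+00 -1.58666814e-03  1.62827724e+00] [ 0.44922211  0.10120662 -0.1490796 ]
[278 191]
```

View pics/w4c.png

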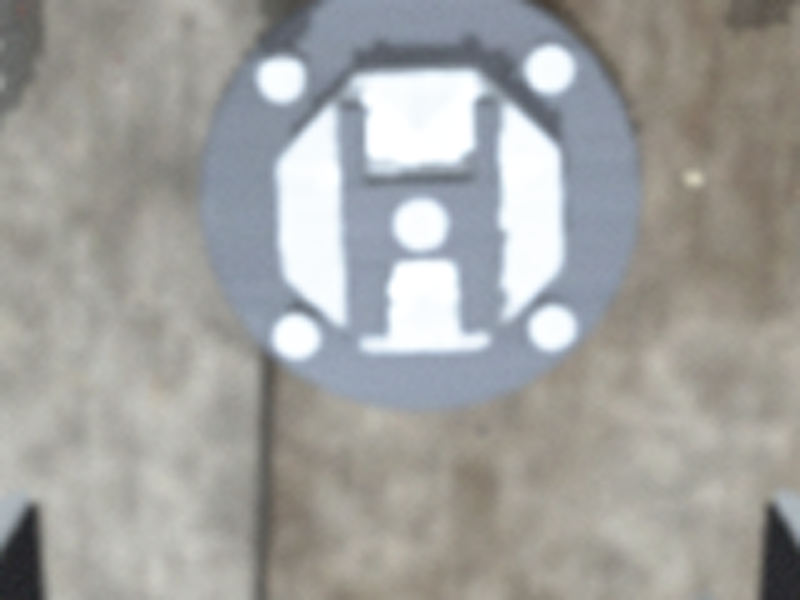

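The foot's hub dot is at crop (420,224), the wide notch points away (+y), and the foot is turned a couple of degrees CCW from the tool. I'll refine the centres and yaw with blob fits.

```bash
cat > m.py <<'E'
from h import *
def hub(f,uv,z):
    d=load(f);g=cv2.cvtColor(d['color'],cv2.COLOR_RGB2GRAY)
    G=cv2.resize(g,None,fx=4,fy=4,interpolation=cv2.INTER_CUBIC)
    n,l,s,c=cv2.connectedComponentsWithStats((G>200).astype(np.uint8))
    k=[i for i in range(1,n) if 500<s[i,4]<4000 and np.hypot(*(c[i]/4-uv))<6]
    P=plane(d,(c[k[0]]+.5)/4-.5,z);px=(c[k[0]]+.5)/4-.5
    # yaw: H outer edges
    ys=[]
    for sg in (-1,1):
        pts=[]
        for v in np.arange(px[1]-14,px[1]+16,.5):
            row=G[int(v*4)].astype(float)
            # outward from bar centre (|du|~13px) to first bright
            for du in np.arange(12.,20,.25):
                u=px[0]+sg*du
                if row[int(u*4)]>165: pts.append(plane(d,(u,v),z)[:2]);break
        pts=np.array(pts);vx,vy,_,_=cv2.fitLine(pts.astype(np.float32),cv2.DIST_HUBER,0,.01,.01).ravel()
        a=np.arctan2(vy,vx);a=a+np.pi if a<0 else a;ys.append(a);print(len(pts))
    return px,P,ys
E
python3 - <<'E'
from m import *
print(hub('w3',np.array([278,191.8]),.044));print(hub('w4',np.array([281,188.8]),.034))
for f in ('w3','w4'):
    d=load(f);T=np.array(d['camera_from_world']);x=T[:3,:3].T@[1,0,0];print(-T[:3,:3].T@T[:3,3],np.arctan2(x[1],x[0])+np.pi/2)
E
```

```text
60
60
(array([277.51545128, 191.198414  ]), array([0.54358176, 0.10126665, 0.044     ]), [np.float32(1.3233712), np.float32(1.3093975)])
60
60
(array([280.67177097, 188.46887483]), array([ 0.51782659, -0.22018673,  0.034     ]), [np.float32(1.6714995), np.float32(1.6700453)])
[0.55751008 0.16647832 0.35125526] 1.3361248298590098
[ 0.51133983 -0.15777872  0.33724999] 1.6272869393579281
```

```bash
python3 -m pendant '[[[0.3,3.7,0],-0.035],[[0.3,3.7,0],-0.035],[[0.3,3.7,0],-0.035],[[0.3,3.7,0],-0.035],[[0.3,3.7,0],-0.035],[[0.3,3.7,0],-0.035],[[0.3,3.7,0],-0.035],[[0.3,3.7,0],-0.035],[[0.2,3.7,0],-0.03],[[0.06,0.68,0],0],[[0,0,-3],0],[[0,0,-3],0],[[0,0,-3],0],[[0,0,-3],0],[[0,0,-2.5],0],[[0,0,-1],0],[[0,0,0],0],[[0,0,0],0]]'
```

```text
time_s: 9.9
ee_pos: [0.5437, 0.1016, 0.0071]
eef_rot: [3.141, -0.0, 1.32]
force: [-0.5, 0.1, 0.1]
grip_width: 0.094
grip_force: 0.0
```

```bash
python3 -m pendant '[[[0,0,0],0],[[0,0,0],0],[[0,0,0],0],[[0,0,0],0],[[0,0,0],0],[[0,0,0],0],[[0,0,0],0],[[0,0,1],0],[[0,0,2],0],[[0,0,3],0],[[0,0,3],0]]' 0 30
python3 -m pendant '[[[-0.28,-3.6,0],0.039],[[-0.28,-3.6,0],0.039],[[-0.28,-3.6,0],0.039],[[-0.28,-3.6,0],0.039],[[-0.28,-3.6,0],0.039],[[-0.28,-3.6,0],0.039],[[-0.3,-3.6,0],0.039],[[-0.3,-3.6,0],0.039],[[-0.3,-3.35,0],0.039],[[0,0,0],0],[[0,0,-2],0],[[0,0,-2],0],[[0,0,-0.8],0],[[0,0,0],0],[[0,0,0],0]]'
```

```text
time_s: 10.82
ee_pos: [0.5428, 0.1011, 0.0973]
eef_rot: [-3.139, 0.001, 1.32]
force: [-0.3, -0.4, -3.1]
grip_width: 0.06
grip_force: 30.0
time_s: 12.07
ee_pos: [0.5179, -0.2201, 0.0489]
eef_rot: [-3.141, -0.0, 1.671]
force: [0.3, 0.3, -2.7]
grip_width: 0.06
grip_force: 30.0
```

```bash
python3 -m pendant '[[[0,0,-0.4],0],[[0,0,-0.3],0],[[0,0,0],0]]'
python3 -m pendant '[[[0,0,-0.2],0],[[0,0,-0.2],0],[[0,0,0],0]]'
python3 -m pendant '[[[0,0,-0.2],0],[[0,0,-0.2],0],[[0,0,0],0]]'
```

```text
time_s: 12.32
ee_pos: [0.5179, -0.2202, 0.0415]
eef_rot: [3.141, 0.0, 1.671]
force: [-0.6, 0.3, -2.8]
grip_width: 0.0597
grip_force: 30.0
time_s: 12.57
ee_pos: [0.5177, -0.2202, 0.0372]
eef_rot: [-3.141, -0.0, 1.671]
force: [-0.2, -0.0, -3.6]
grip_width: 0.06
grip_force: 30.0
time_s: 12.82
ee_pos: [0.5177, -0.2202, 0.033]
eef_rot: [-3.141, -0.0, 1.671]
force: [-0.1, -0.6, -2.6]
grip_width: 0.0594
grip_force: 30.0
```

```bash
python3 -m pendant '[[[0,0,-0.1],0],[[0,0,-0.05],0],[[0,0,0],0]]'
```

```text
time_s: 13.07
ee_pos: [0.5178, -0.2203, 0.0328]
eef_rot: [-3.141, 0.0, 1.671]
force: [-6.1, 1.9, 8.1]
grip_width: 0.0599
grip_force: 30.0
```

```bash
python3 -m pendant '[[[0,0,0],0],[[0,0,0],0],[[0,0,0],0],[[0,0,0],0],[[0,0,0],0],[[0,0,1],0],[[0,0,2],0],[[0,0,3],0],[[0,0,4],0],[[0.1,-0.9,4],0],[[0.1,-0.9,2.5],0],[[0,0,0],0],[[0,0,0],0]]' 1
python3 - <<'E'
from m import *
d=snap('wrist','w5');o=ctrl.get_obs();print(o['ee_pos'],o['eef_rot'])
cv2.imwrite('pics/w5c.png',cv2.resize(cv2.imread('pics/w5.png')[144:264,197:357],(800,600),interpolation=cv2.INTER_CUBIC))
print(proj(d,[.5178,-.2202,.070]))
print(hub('w5',proj(d,[.5178,-.2202,.070])[0],.070))
E
```

```text
time_s: 14.15
ee_pos: [0.5201, -0.2387, 0.1986]
eef_rot: [3.139, 0.002, 1.67]
force: [0.2, -0.9, -0.1]
grip_width: 0.0939
grip_force: 0.0
[ 0.51958775 -0.23819186  0.19685808] [-3.14151105e+00 -9.38129358e-05  1.67054938e+00]
[[276.66949668 188.15546885]]
60
60
(array([276.20284727, 187.94083278]), array([ 0.51729284, -0.22002117,  0.07      ]), [np.float32(1.6765438), np.float32(1.6831641)])
```

View pics/w5c.png

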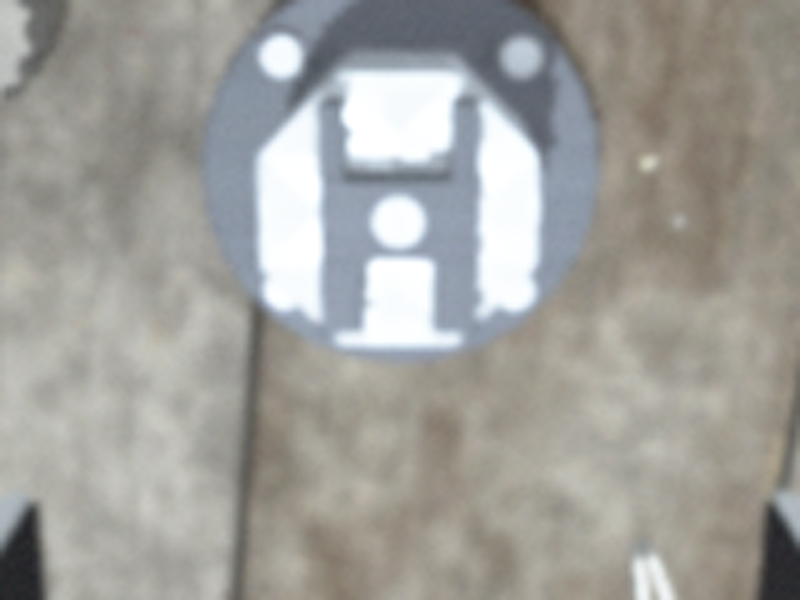

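The spacer is home: the hub measures (0.5173, -0.2200), within 0.5 mm of the foot's centre, and the key direction matches. Now the cap.

```bash
python3 -m pendant '[[[-0.44,3.65,0],-0.026],[[-0.44,3.65,0],-0.026],[[-0.44,3.65,0],-0.026],[[-0.44,3.65,0],-0.026],[[-0.44,3.65,0],-0.026],[[-0.44,3.65,0],-0.026],[[-0.44,3.65,0],-0.026],[[-0.44,3.65,0],-0.026],[[-0.44,3.65,0],-0.026],[[-0.44,3.65,0],-0.026],[[-0.44,3.65,0],-0.026],[[-0.44,3.65,0],-0.026],[[-0.44,3.75,0],-0.024],[[0,0,0],0],[[0,0,-3],0],[[0,0,-3],0],[[0,0,-3],0],[[0,0,0],0],[[0,0,0],0]]'
python3 -m pendant '[[[0,0,-2],0],[[0,0,-1],0],[[0,0,-0.8],0],[[0,0,0],0],[[0,0,0],0]]'
```

```text
time_s: 15.78
ee_pos: [0.4616, 0.2367, 0.1058]
eef_rot: [-3.138, 0.002, 1.335]
force: [-0.4, -0.3, 1.1]
grip_width: 0.094
grip_force: 0.0
time_s: 16.2
ee_pos: [0.4629, 0.2372, 0.0695]
eef_rot: [3.141, -0.0, 1.335]
force: [1.0, -0.6, -1.1]
grip_width: 0.0937
grip_force: 0.0
```

```bash
python3 -m pendant '[[[0,0,0],0],[[0,0,0],0],[[0,0,0],0],[[0,0,0],0],[[0,0,0],0],[[0,0,0],0],[[0,0,0],0],[[0,0,0],0],[[-0.12,-0.49,0.87],0],[[-0.12,-0.49,0.87],0],[[-0.12,-0.49,0.87],0],[[-0.23,-0.97,1.73],0],[[-0.23,-0.97,1.73],0],[[-0.23,-0.97,1.73],0],[[0,0,0],0]]' 0 30
python3 -m pendant '[[[2.1,-2.65,0],0],[[2.1,-2.65,0],0],[[2.1,-2.65,0],0],[[2.0,-2.65,0],0],[[0,0,0],0],[[0,0,-3],0],[[0,0,-3],0],[[0,0,-3],0],[[0,0,-2],0],[[0,0,-1],0],[[0,0,0],0],[[0,0,0],0]]'
```

```text
time_s: 17.45
ee_pos: [0.453, 0.1924, 0.1501]
eef_rot: [3.138, -0.002, 1.334]
force: [0.5, 0.1, -3.3]
grip_width: 0.0596
grip_force: 30.0
time_s: 18.45
ee_pos: [0.5353, 0.0876, 0.0272]
eef_rot: [-3.141, 0.0, 1.335]
force: [-0.4, -0.6, -4.4]
grip_width: 0.06
grip_force: 30.0
```

```bash
python3 -m pendant '[[[0,0,-0.5],0],[[0,0,-0.5],0],[[0,0,-0.3],0],[[0,0,-0.2],0],[[0,0,-0.1],0],[[0,0,0],0]]'
python3 -m pendant '[[[0,0,0],0],[[0,0,-0.2],0],[[0,0,-0.1],0],[[0,0,-0.1],0]]' 0 10
python3 -m pendant '[[[0,0,-0.1],0],[[0,0,-0.1],0],[[0,0,-0.1],0],[[0,0,0],0]]'
python3 -m pendant '[[[0,0,-0.1],0],[[0,0,0],0]]'
```

```text
time_s: 18.95
ee_pos: [0.5354, 0.0874, 0.0117]
eef_rot: [3.141, -0.0, 1.335]
force: [-2.7, -0.2, 4.1]
grip_width: 0.06
grip_force: 30.0
time_s: 19.28
ee_pos: [0.5359, 0.0881, 0.0082]
eef_rot: [3.14, -0.002, 1.335]
force: [-3.1, 4.8, 11.6]
grip_width: 0.0599
grip_force: 10.0
time_s: 19.62
ee_pos: [0.5359, 0.0881, 0.0051]
eef_rot: [3.14, -0.002, 1.335]
force: [-3.2, 4.8, 9.1]
grip_width: 0.06
grip_force: 10.0
time_s: 19.78
ee_pos: [0.536, 0.0882, 0.0041]
eef_rot: [3.14, -0.002, 1.335]
force: [-2.6, 5.2, 10.1]
grip_width: 0.0598
grip_force: 10.0
```

```bash
python3 -m pendant '[[[0,0,-0.1],0],[[0,0,0],0]]'
python3 -m pendant '[[[0,0,0],0],[[0,0,0],0],[[0,0,0],0],[[0,0,0],0],[[0,0,0],0],[[0,0,1],0],[[0,0,2],0],[[0,0,3],0],[[0,0,4],0],[[0,0,4],0],[[0,0,3],0],[[0,0,0],0],[[0,0,0],0]]' 1
cat > cap.py <<'E'
from m import *
def cap(f,z):
    d=load(f);g=cv2.cvtColor(d['color'],cv2.COLOR_RGB2GRAY)
    G=cv2.resize(g,None,fx=4,fy=4,interpolation=cv2.INTER_CUBIC)
    for th in (190,205,220,235):
        n,l,s,c=cv2.connectedComponentsWithStats((G>th).astype(np.uint8))
        for i in range(1,n):
            if s[i,4]>10000 and abs(c[i]/4-(278,192)).max()<40:
                cs,_=cv2.findContours((l==i).astype(np.uint8),cv2.RETR_EXTERNAL,cv2.CHAIN_APPROX_NONE)
                q=max(cs,key=cv2.contourArea)[::3,0].astype(float)
                P=np.array([plane(d,(p+.5)/4-.5,z)[:2] for p in q],np.float32)*1000
                A=abs(cv2.contourArea(P));M=cv2.moments(P)
                h=cv2.convexHull(P);ap=cv2.approxPolyDP(h,3,True)[:,0]
                print(th,c[i]/4,'area mm2',A,'cen',M['m10']/M['m00'],M['m01']/M['m00'],'hull area',cv2.contourArea(h),'rect',cv2.minAreaRect(P))
                print(ap.round(1).tolist())
E
python3 - <<'E'
from cap import *
snap('wrist','w6');o=ctrl.get_obs();print(o['ee_pos'],o['eef_rot'])
cap('w6',.034)
E
```

```text
time_s: 19.95
ee_pos: [0.5359, 0.0882, 0.0031]
eef_rot: [3.14, -0.002, 1.335]
force: [-2.6, 6.2, 9.7]
grip_width: 0.0598
grip_force: 10.0
time_s: 21.03
ee_pos: [0.5357, 0.0874, 0.174]
eef_rot: [3.138, -0.001, 1.335]
force: [0.3, -0.4, -0.6]
grip_width: 0.0942
grip_force: 0.0
[0.5349885  0.08734105 0.17220239] [ 3.14107281e+00 -1.39921120e-04  1.33480393e+00]
190 [276.98533443 190.10146413] area mm2 3071.0349555505672 cen 538.4849707052865 101.06279123115456 hull area 3089.8370120577747 rect ((538.5652465820312, 100.83906555175781), (61.43037033081055, 61.207515716552734), 31.214824676513672)
[[533.9000244140625, 133.10000610351562], [512.2000122070312, 120.19999694824219], [506.29998779296875, 96.0], [518.7999877929688, 75.19999694824219], [544.9000244140625, 69.30000305175781], [564.2999877929688, 81.69999694824219], [570.0999755859375, 107.5999984741211], [557.9000244140625, 127.30000305175781]]
205 [277.00109246 190.10003086] area mm2 3018.0175557195907 cen 538.5025879718727 101.06876720271492 hull area 3036.566973727313 rect ((538.4790649414062, 100.93939208984375), (60.822032928
[... 668 characters left out ...]
999938964844, 96.0999984741211], [519.4000244140625, 75.4000015258789], [544.7000122070312, 69.9000015258789], [564.9000244140625, 83.30000305175781], [570.0999755859375, 106.0], [557.9000244140625, 126.5]]
235 [277.04872103 190.20581161] area mm2 2893.6118398045655 cen 538.5332777618995 101.09031312330156 hull area 2912.1418469438795 rect ((538.5, 101.15003967285156), (59.37742614746094, 59.77370834350586), 77.71905517578125)
[[533.7999877929688, 132.3000030517578], [512.7999877929688, 119.5], [507.3999938964844, 95.0999984741211], [519.2999877929688, 75.69999694824219], [544.4000244140625, 70.0], [563.5, 81.9000015258789], [569.7999877929688, 106.0], [557.4000244140625, 126.5999984741211]]
```

The measured top outline has an area of 2960 mm², against 2982 mm² for a 60 mm octagon. So the cap stands level, centred at (0.5385, 0.1011) and aligned with the tool. I'll regrasp it.

```bash
python3 -m pendant '[[[0.3,1.37,0],0.005],[[0,0,-3],0],[[0,0,-3],0],[[0,0,-3],0],[[0,0,-3],0],[[0,0,-2.5],0],[[0,0,-1.5],0],[[0,0,-0.6],0],[[0,0,0],0],[[0,0,0],0]]'
python3 -m pendant '[[[0,0,0],0],[[0,0,0],0],[[0,0,0],0],[[0,0,0],0],[[0,0,0],0],[[0,0,0],0],[[0,0,0],0],[[0,0,1],0],[[0,0,2],0],[[0,0,3],0],[[0,0,3],0],[[0,0,3],0],[[0,0,0],0]]' 0 30
python3 -m pendant '[[[-0.23,-3.6,0],0.037],[[-0.23,-3.6,0],0.037],[[-0.23,-3.6,0],0.037],[[-0.23,-3.6,0],0.037],[[-0.23,-3.6,0],0.037],[[-0.23,-3.6,0],0.037],[[-0.23,-3.6,0],0.037],[[-0.23,-3.6,0],0.037],[[-0.26,-3.32,0],0.037],[[0,0,0],0],[[0,0,0],0],[[0,0,0],0]]'
```

```text
time_s: 21.92
ee_pos: [0.5382, 0.1015, 0.006]
eef_rot: [-3.141, 0.0, 1.34]
force: [-0.1, 0.0, 0.9]
grip_width: 0.0939
grip_force: 0.0
time_s: 23.0
ee_pos: [0.5402, 0.1014, 0.132]
eef_rot: [3.134, -0.003, 1.34]
force: [1.0, -0.2, -1.6]
grip_width: 0.0602
grip_force: 30.0
time_s: 24.0
ee_pos: [0.5167, -0.2196, 0.1253]
eef_rot: [-3.14, -0.001, 1.672]
force: [0.6, 0.2, -5.5]
grip_width: 0.0598
grip_force: 30.0
```

```bash
python3 -m pendant '[[[0,0,-2],0],[[0,0,-1.5],0],[[0,0,-0.9],0],[[0,0,0],0],[[0,0,0],0],[[0,0,0],0]]'
python3 -m pendant '[[[0,0,-0.2],0],[[0,0,-0.2],0],[[0,0,0],0]]'
```

```text
time_s: 24.5
ee_pos: [0.5177, -0.2199, 0.0828]
eef_rot: [3.141, 0.001, 1.673]
force: [1.0, 0.6, -3.1]
grip_width: 0.0598
grip_force: 30.0
time_s: 24.75
ee_pos: [0.5171, -0.2201, 0.0779]
eef_rot: [3.141, 0.0, 1.673]
force: [-0.6, -0.3, -4.3]
grip_width: 0.0595
grip_force: 30.0
```

```bash
python3 -m pendant '[[[0,0,-0.2],0],[[0,0,-0.2],0],[[0,0,0],0]]'
python3 -m pendant '[[[0,0,-0.2],0],[[0,0,-0.2],0],[[0,0,0],0]]'
python3 -m pendant '[[[0,0,-0.1],0],[[0,0,-0.1],0],[[0,0,0],0]]'
```

```text
time_s: 25.0
ee_pos: [0.517, -0.2201, 0.0735]
eef_rot: [-3.141, -0.0, 1.673]
force: [-0.7, 0.4, -4.6]
grip_width: 0.06
grip_force: 30.0
time_s: 25.25
ee_pos: [0.517, -0.22, 0.0695]
eef_rot: [-3.141, -0.0, 1.673]
force: [0.2, 0.3, -4.3]
grip_width: 0.0596
grip_force: 30.0
time_s: 25.5
ee_pos: [0.5172, -0.2202, 0.0683]
eef_rot: [3.141, 0.0, 1.673]
force: [-2.0, 0.1, -0.1]
grip_width: 0.0596
grip_force: 30.0
```

Contact came at the expected seated height. I'll press slightly more, release, back off and check numerically.

```bash
python3 -m pendant '[[[0,0,-0.1],0],[[0,0,0],0]]'
python3 -m pendant '[[[0,0,0],0],[[0,0,0],0],[[0,0,0],0],[[0,0,0],0],[[0,0,0],0],[[0,0,0],0],[[0,0,1],0],[[0,0,2],0],[[0,0,3],0],[[0,0,4],0],[[0.1,-0.9,4],0],[[0.1,-0.9,2.5],0],[[0,0,0],0],[[0,0,0],0],[[0,0,0],0]]' 1
python3 - <<'E'
from cap import *
snap('wrist','w7');o=ctrl.get_obs();print(o['ee_pos'],o['eef_rot'],o['force'])
cap('w7',.096)
d=snap('side','s7')
E
```

```text
time_s: 25.67
ee_pos: [0.5173, -0.2202, 0.0683]
eef_rot: [3.141, 0.0, 1.673]
force: [-7.3, 2.6, 13.1]
grip_width: 0.0598
grip_force: 30.0
time_s: 26.92
ee_pos: [0.5187, -0.2378, 0.2312]
eef_rot: [-3.141, -0.001, 1.673]
force: [-0.3, 0.6, -0.9]
grip_width: 0.0939
grip_force: 0.0
[ 0.51868702 -0.23764977  0.23072904] [-3.13980239e+00 -1.25790370e-03  1.67290849e+00] [-0.11166036  0.2234447  -0.69551023]
190 [277.82296391 187.57344312] area mm2 3070.88615151681 cen 516.8422115622967 -220.0935601453991 hull area 3089.852271661395 rect ((516.778076171875, -220.13546752929688), (61.07551574707031, 61.386192321777344), 6.647984504699707)
[[501.29998779296875, -191.5], [486.0, -209.89999389648438], [488.0, -235.10000610351562], [507.3999938964844, -251.5], [531.7999877929688, -249.0], [548.2999877929688, -229.39999389648438], [545.0999755859375, -204.39999389648438], [526.9000244140625, -188.60000610351562]]
205 [277.79299185 187.59545465] area mm2 3009.92761179409 cen 516.8126590747238 -220.0959292635534 hull area 3027.8445800608024 rect ((516.8316040039062, -220.2218017578125), (60.7231063
[... 669 characters left out ...]
], [507.79998779296875, -250.89999389648438], [533.0, -247.39999389648438], [547.5, -229.5], [544.5999755859375, -204.39999389648438], [526.2000122070312, -189.5]]
235 [277.63557504 187.91828693] area mm2 2873.095356856473 cen 516.7535806796519 -220.0854996662339 hull area 2893.434323573252 rect ((516.8037109375, -220.197509765625), (59.21363067626953, 59.182861328125), 5.878259181976318)
[[502.3999938964844, -191.89999389648438], [487.1000061035156, -209.60000610351562], [488.79998779296875, -234.6999969482422], [508.1000061035156, -250.60000610351562], [531.7000122070312, -247.8000030517578], [547.5, -229.0], [544.4000244140625, -204.6999969482422], [525.9000244140625, -189.8000030517578]]
```

```bash
python3 -c "
from station import ctrl
print(ctrl.hand_in())"
```

```text
the job is handed in; nothing more can be done
None
```

The column is built and handed in at about 27 s: spacer seated on the foot and cap on the spacer, each measured within about 1 mm of centre, with no verdict returned; I viewed 11 pictures, one over the limit of 10.

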